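# Sort key blanks by length into the rack

## Task

The rack has three rows, each made for steel keys of one length; the short key is already in its row and stays there. Put the two keys from the slotted wooden block, which differ only in length, each into the row that fits it, lying flat on the row's floor between its end blocks; set them down gently, do not drop them in, and leave the other things on the bench where they are.

Things in the scene. Friction and masses are not known exactly. Their poses are not given: they have to be found in the camera images.
- carrier: Fixed wooden block, origin centre of underside on the bench; 24 mm (x) by 112 mm (y) by 26 mm high. Three 24 mm wide slots along its x at y = -34, 0, +34 mm, floor 10 mm above the bench, hold two keys at the start (either outer slot; the middle one is empty). Ribs 10 mm thick and 26 mm high stand between the keys; the keys' ends stick out of both x sides, so a key is taken by its two end faces.
- rack: Fixed plywood board, 125 mm (its x) by 215 mm (its y) by 5 mm thick, origin at the centre of its underside, on the bench. It carries the three rows side by side, at y = -66, 0 and +66 mm in its frame, their length along its x; which row is where changes.
- key_short_center (a point): Centre of the short key: a plain steel bar 40 mm long (its x), 20 mm wide (its y), 18 mm high (its z), 0.11 kg or up to 30 % less or more. All three keys look alike but for length (40, 52, 64 mm). It starts already seated in its own row and stays there.
- key_mid_center (a point): Centre of the mid key: a plain steel bar 52 mm long (its x), 20 mm wide (its y), 18 mm high (its z), 0.15 kg or up to 30 % less or more. All three keys look alike but for length (40, 52, 64 mm). It starts lying in one of the carrier's two outer slots, its centre 19 mm above the bench, its x along the slot.
- key_long_center (a point): Centre of the long key: a plain steel bar 64 mm long (its x), 20 mm wide (its y), 18 mm high (its z), 0.18 kg or up to 30 % less or more. All three keys look alike but for length (40, 52, 64 mm). It starts lying in one of the carrier's two outer slots, its centre 19 mm above the bench, its x along the slot.
- row_short_floor (a point): Row for the 40 mm key: centre of its floor, 10 mm above the bench. Two wooden U-shaped end blocks along its x, inside 48 mm (x) by 28 mm (y), walls 8 mm thick, tops 24 mm above the floor. Both side walls are open for the middle 36 mm: fingers reach the key there, across its width; none fit at its ends. A seated key's centre is 9 mm above this point, its x along the row's x, either way round.
- row_mid_floor (a point): Row for the 52 mm key: centre of its floor, 10 mm above the bench. Two wooden U-shaped end blocks along its x, inside 60 mm (x) by 28 mm (y), walls 8 mm thick, tops 24 mm above the floor. Both side walls are open for the middle 36 mm: fingers reach the key there, across its width; none fit at its ends. A seated key's centre is 9 mm above this point, its x along the row's x, either way round.
- row_long_floor (a point): Row for the 64 mm key: centre of its floor, 10 mm above the bench. Two wooden U-shaped end blocks along its x, inside 72 mm (x) by 28 mm (y), walls 8 mm thick, tops 24 mm above the floor. Both side walls are open for the middle 36 mm: fingers reach the key there, across its width; none fit at its ends. A seated key's centre is 9 mm above this point, its x along the row's x, either way round.
- tin_center (a point): Tin can with a blue band, 74 mm diameter, 88 mm high, loose on the bench; the point is its centre. Not part of the work.
- bush_center (a point): Dark flanged bush, 42 mm diameter, 30 mm high, loose on the bench; the point is its centre. Not part of the work.
- bolt_center (a point): Hex bolt lying on its side, 52 mm long, 28 mm wide, 25 mm high, loose on the bench; the point is its centre. Not part of the work.
- block_center (a point): Dark steel block, 50x50x38 mm, loose on the bench; the point is its centre. Not part of the work.
Mind the look-alikes: they are no part of the job. Leave any yellow look-alike of the part that bears key_long_center alone. What is shaped like the part that bears key_mid_center but purple is not meant.

How it is judged:
By the outcome, as a careful person would: the job done as asked, in the order asked, and still so for the second after the job is handed in, with the robot touching nothing.
It also fails if it takes over 67 s, if anything falls off the work surface, if the arm or the gripper's body presses on something with over 40 N, if the wrist force passes 120 N, or if a joint passes its speed limit or range.

## Robot

A 7-joint arm with a two-finger parallel gripper is mounted at the origin on a cart in front of the work surface, level with it; the furniture and walls round the work are solid. World frame = base frame: x ahead of the robot, y to its left, z up, the work surface at z = 0. Lengths are in m, angles in rad, forces in N, time in s.
With the tool pointing down it reaches from about 0.35 to 0.9 m from the base axis. Payload 19.9 kg.
Tool frame: the origin (TCP) lies on the centre line of the jaws, within the pads' length; the fingertips stand 19 mm ahead of it and the grasp point (between the pads) is the TCP; z points along the fingers, y is the line along which they close (so a half turn about z gives the same grasp; the last joint's range is limited). The gripper opens to 85 mm and grips with 20 to 120 N. Pads are 22 mm wide; open, the fingers measure 114 mm over their backs; the gripper's body (76 mm by 85 mm) begins 54 mm behind the grasp point. The pads swing forward as they close: fully open they stand 13 mm farther back than shut.
Start: joints at [1.121, 0.417, -0.01, 1.614, 0.005, 1.111, -0.053], TCP at [0.248, -0.573, 0.25] pointing down, gripper open.
Joint ranges: [-2.81, 2.81], [-0.39, 2.02], [-1.27, 1.25], [0.06, 2.57], [-1.19, 4.33], [0.19, 2], [-2.82, 2.82]. Speed limits (rad/s): [1.89, 1.89, 2.39, 2.39, 3.01, 3.01, 3.01].

## Interface

Orientations are given as a unit quaternion [x, y, z, w].
In Python, from cell import readout, vision, env gives the robot as it stands. The module is installed in compiled form; this text tells all that it offers.
- The arm moves only by the tool play_rows, never from a script. Its argument "commands" is a list that holds one entry, the list of rows, each a list of 7 numbers: the opening, from 0 (shut) to 1 (fully open), then the shift along the tool's x, y, z in cm, then the turn, a rotation vector about the tool's x, y, z in degrees. In form: [[[fingers, tx, ty, tz, ax, ay, az], ...]]. A call has 1 to 20 rows; each row is the pose to reach, as a shift and turn from the pose commanded when the call began, along the tool's axes at that moment; what a row does not reach only later rows make up. A row lasts 1/12 s, in which the tool goes at most 41.7 mm and 7.16 degrees, less where a joint would pass 70% of its speed; a pose out of reach is approached as far as the arm can. A call with a gripper value outside its range is refused whole. The fingers move at their own pace and stop on an object; the grip force is fixed at half the most. Time passes only in rows, so rows that repeat a pose let the fingers close. It gives the time, the measured TCP pose, the force, the opening and the grip force at its end, in the units of the state.
- readout.sense(): the state, without advancing time (a new reading comes with each control period).
- vision.camera(name): name is "scene" or "top" or "wrist"; returns (picture, depth): 480x640x3 uint8, blue, green, red; 480x640 float32, m along the optical axis (not along the pixel's ray), 0 where there is no reading.
- vision.camera_params(name): a dict with "fx", "fy", "cx", "cy" (pixels), "cam_to_world" (4x4, takes a point from camera to world coordinates). Camera axes: x right, y up, looking along -z (the intrinsics and any distortion apply to the point x, -y, -z); pixel columns grow to the right and rows downward; lengths in m; the calibration is good to about 2 mm. The wrist camera is an equidistant fisheye: a pixel r from the principal point sees the ray r / f radians off the axis. A picture is of the moment at which its call begins: read the wrist's pose just before it. camera_params takes no time and is no camera call; for the wrist camera it gives the pose at the moment of the call.
- env.sign_off(): hands the job in; it is judged then, once.
The state is a dict: "t": time; "joint_positions": joint angles; "dq": joint speeds; "joint_efforts": joint torques, N m; "tool_pos": TCP position; "tool_rot": TCP orientation; "contact_force": force on the tool from outside, world axes, zero at the start; "wrist_torque": the same for the moment, N m; "grip_width": opening from 0.0 (shut) to 1.0 (fully open); "grasp_force": force on a finger pad.
Only numpy, scipy, OpenCV 4.12 (cv2) and the standard library are available. Lean on these libraries where they do the work, as an engineer would, in place of code of your own. Each camera call takes 0.05 s, during which the arm holds its last target. There are 200 camera calls.

## Working session

There is one attempt and no reset: what is moved stays moved. The work goes in short steps, Python scripts to look and compute and a tool call to move; the robot and the scene stay as the last step left them, time stands still between calls to the robot, and variables do not carry over. Pictures are saved under pics/ and viewed, at most 11 in all, crops included, and the job is handed in when it is done.

Besides the shell and the picture viewer there is one more tool, called after "Call:" as a command line: name --argument value ..., lists and objects as JSON in quotes. play_rows: Moves the arm, as the interface text tells. Its arguments: {"type":"object","properties":{"commands":{"type":"array"}},"required":["commands"]}

```bash
mkdir -p pics; python3 - <<'E'
from cell import readout, vision
import cv2,numpy as np
s=readout.sense();print(s['t'],s['tool_pos'],s['tool_rot'],s['grip_width'])
for n in ['top','scene']:
    p,d=vision.camera(n);cv2.imwrite(f'pics/{n}.png',p);np.save(f'{n}_d.npy',d)
    c=vision.camera_params(n);print({k:np.round(v,4).tolist() if not isinstance(v,str) else v for k,v in c.items()})
E
```

```text
0.0 [ 0.24827831 -0.57318921  0.24964725] [ 9.79185240e-01  2.02967646e-01 -1.68094671e-04 -6.10369327e-04] 0.9966033196597014
{'fx': 447.2057, 'fy': 447.2057, 'cx': 320.5386, 'cy': 237.0133, 'cam_to_world': [[-0.0099, 0.9973, -0.0731, 0.4827], [-0.9999, -0.0102, -0.0026, 0.019], [-0.0033, 0.0731, 0.9973, 0.9753], [0.0, 0.0, 0.0, 1.0]]}
{'fx': 521.9309, 'fy': 521.9309, 'cx': 320.7921, 'cy': 239.7855, 'cam_to_world': [[-0.829, 0.2432, -0.5035, 0.011], [-0.5586, -0.318, 0.7661, 0.8496], [0.0262, 0.9164, 0.3994, 0.4731], [0.0, 0.0, 0.0, 1.0]]}
```

View pics/top.png

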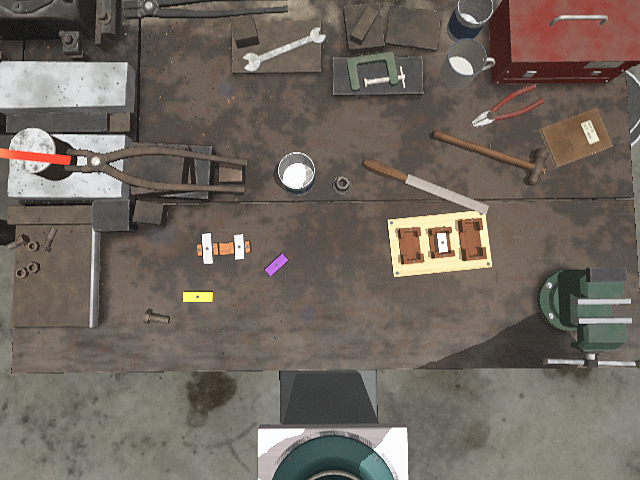

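View pics/scene.png

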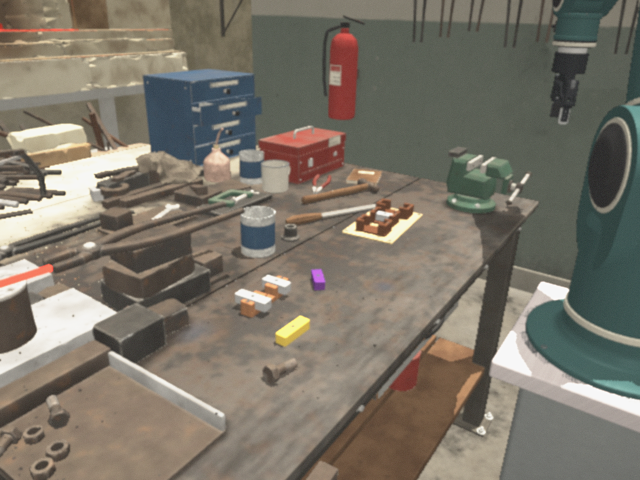

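The steel keys sit in the orange carrier: the longer one at (208,248) and the shorter at (239,247). The look-alikes are yellow at (198,297) and purple at (276,264), and I'll leave both alone. The rack's short key is at (442,243), with empty rows at (410,244) and (472,240). I'll check the choice in an enlarged crop.

```bash
python3 - <<'E'
import cv2,numpy as np
p=cv2.imread('pics/top.png')
a=cv2.resize(p[222:272,190:256],None,fx=8,fy=8,interpolation=cv2.INTER_CUBIC)
b=cv2.resize(p[205:280,384:496],None,fx=7,fy=7,interpolation=cv2.INTER_CUBIC)
a=cv2.resize(p[222:272,190:290],(800,400),interpolation=cv2.INTER_CUBIC)
cv2.imwrite('pics/a.png',a);cv2.imwrite('pics/b.png',b)
E
```

```text
(no output)
```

View pics/a.png

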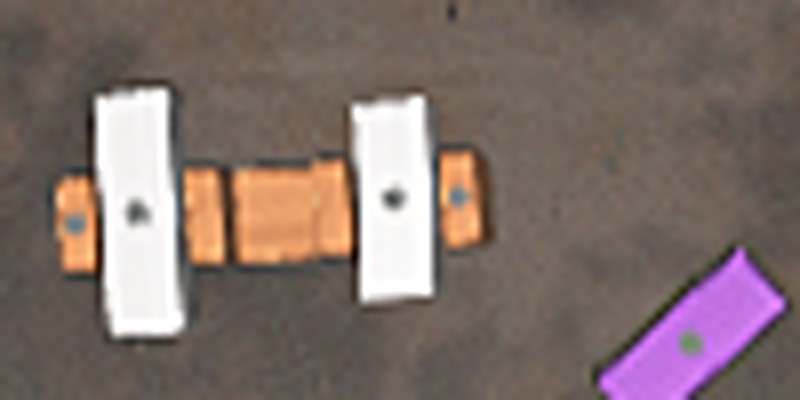

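View pics/b.png

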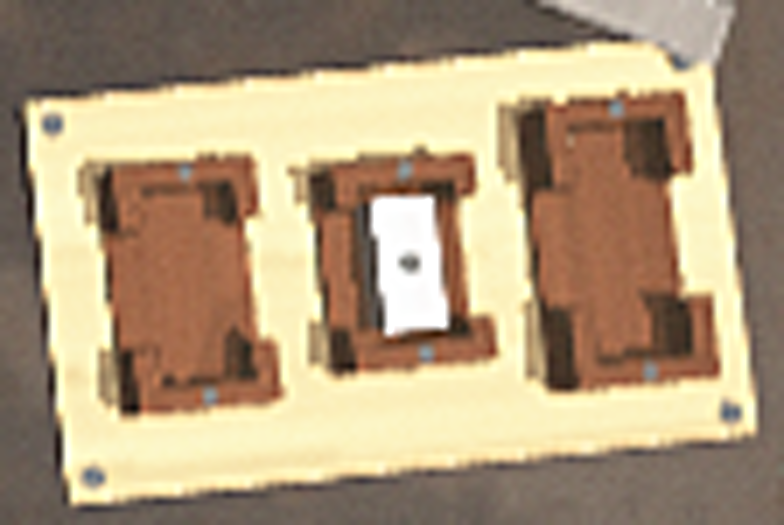

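Crop a shows the long key's centre dot at (137,213) and the mid key's at (394,198), both steel and in the carrier. Crop b shows the left row (185,172)–(210,395) is the mid row, by a block spacing of 224 px against 264 px. The right row (616,108)–(650,370) is the long row.

```bash
cat > h.py <<'E'
import numpy as np
from cell import vision
from scipy.spatial.transform import Rotation as R
def pix(name,u,v,z):
    c=vision.camera_params(name);T=np.array(c['cam_to_world'])
    x,y=(u-c['cx'])/c['fx'],(v-c['cy'])/c['fy']
    if name=='wrist':
        r=np.hypot(x,y);k=np.sin(r)/r;d=np.array([x*k,-y*k,-np.cos(r)])
    else: d=np.array([x,-y,-1])
    d=T[:3,:3]@d;o=T[:3,3];return o+d*(z-o[2])/d[2]
E
python3 - <<'E'
from h import *
from cell import readout
d=np.load('top_d.npy')
T=np.array(vision.camera_params('top')['cam_to_world'])
a=lambda u,v:(190+(u+.5)/8-.5,222+(v+.5)/8-.5)
b=lambda u,v:(384+(u+.5)/7-.5,205+(v+.5)/7-.5)
def sh(n,p,q,z):
    P,Q=pix('top',*p,z),pix('top',*q,z);D=P-Q
    print(n,'mid',np.round((P+Q)/2,4),'len',round(np.linalg.norm(D),4),'ang',np.degrees(np.arctan2(D[1],D[0])).round(1))
for n,p in [('long',a(137,213)),('mid',a(394,198))]: print(n,pix('top',*p,.028).round(4))
sh('long',a(132,92),a(148,333),.028); sh('mid',a(388,100),a(397,299),.028)
sh('carrier',a(75,223),a(459,196),.026)
sh('rowL',b(185,172),b(210,395),.034);sh('rowS',b(405,170),b(427,352),.034);sh('rowR',b(616,108),b(650,370),.034)
c=vision.camera_params('top')
for u,v in [(208,244),(330,250),(450,273)]:
    z=d[v,u];print((T@[(u-c['cx'])/c['fx']*z,-(v-c['cy'])/c['fy']*z,-z,1]).round(4))
print(pix('top',198,297,.01),pix('top',276,264,.01))
s=readout.sense();print(R.from_quat(s['tool_rot']).as_matrix().round(3))
Tw=np.array(vision.camera_params('wrist')['cam_to_world']);print(Tw.round(3))
E
```

```text
long [0.5308 0.2633 0.028 ]
mid [0.5341 0.1951 0.028 ]
long mid [0.531  0.2625 0.028 ] len 0.0642 ang 4.3
mid mid [0.5338 0.1955 0.028 ] len 0.0529 ang 2.8
carrier mid [0.5315 0.2293 0.026 ] len 0.1023 ang 93.4
rowL mid [ 0.5328 -0.1705  0.034 ] len 0.0675 ang 5.0
rowS mid [ 0.5389 -0.2364  0.034 ] len 0.0552 ang 5.2
rowR mid [ 0.5449 -0.3018  0.034 ] len 0.0795 ang 5.4
[0.5396 0.2602 0.0295 1.    ]
[0.5255 0.0013 0.0018 1.    ]
[ 0.473  -0.2582  0.0019  1.    ]
[0.42709143 0.28569655 0.01      ] [0.49608759 0.11814133 0.01      ]
[[ 0.918  0.398 -0.001]
 [ 0.398 -0.918  0.001]
 [-0.    -0.001 -1.   ]]
[[ 0.397  0.881  0.257  0.313]
 [-0.918  0.382  0.109 -0.545]
 [-0.002 -0.28   0.96   0.373]
 [ 0.     0.     0.     1.   ]]
```

```bash
cat >> h.py <<'E'
from cell import readout
def go(x,y,z,yaw):
    "shift (cm) in tool axes and turn (deg) to put the TCP there, pointing down, tool y at world angle yaw (mod 180)"
    s=readout.sense();M=R.from_quat(s['tool_rot'])
    best=None
    for k in (0,180):
        a=np.radians(yaw+k);yv=np.array([np.cos(a),np.sin(a),0]);zv=np.array([0,0,-1.]);xv=np.cross(yv,zv)
        r=(M.inv()*R.from_matrix(np.c_[xv,yv,zv])).as_rotvec(degrees=True)
        if best is None or np.linalg.norm(r)<np.linalg.norm(best):best=r
    print('shift',(M.inv().apply(np.array([x,y,z])-s['tool_pos'])*100).round(2),'turn',best.round(2))
E
python3 -c "
from h import *
go(.52,0,.25,3.5)"
```

```text
shift [ 4.772e+01 -4.180e+01  1.000e-02] turn [-6.000e-02 -3.000e-02 -7.008e+01]
```

Call:
play_rows --commands '[[[0.76, 3, -2.6, 0, 0, 0, -4], [0.76, 6, -5.2, 0, 0, 0, -8], [0.76, 9, -7.8, 0, 0, 0, -12], [0.76, 12, -10.4, 0, 0, 0, -17], [0.76, 15, -13, 0, 0, 0, -22], [0.76, 18, -15.6, 0, 0, 0, -27], [0.76, 21, -18.3, 0, 0, 0, -32], [0.76, 24, -21, 0, 0, 0, -37], [0.76, 27, -23.6, 0, 0, 0, -42], [0.76, 30, -26.3, 0, 0, 0, -47], [0.76, 33, -28.9, 0, 0, 0, -52], [0.76, 36, -31.5, 0, 0, 0, -57], [0.76, 39, -34.1, 0, 0, 0, -62], [0.76, 42, -36.8, 0, 0, 0, -66], [0.76, 44.5, -39, 0, 0, 0, -68], [0.76, 46.5, -40.7, 0, 0, 0, -70], [0.76, 47.7, -41.8, 0, 0, 0, -70], [0.76, 47.7, -41.8, 0, 0, 0, -70], [0.76, 47.7, -41.8, 0, 0, 0, -70]]]'

```text
t: 1.68
tool_pos: [0.5199, 0.0003, 0.2499]
tool_rot: [0.685, 0.728, -0.0, -0.0]
contact_force: [0.4, -0.6, -0.2]
grip_width: 0.758
grasp_force: 0.0
```

```bash
python3 -c "
from h import *
go(.52,0,.04,3.5);s=readout.sense();print(s['joint_positions'],s['contact_force'],s['t'])"
```

```text
shift [-0.03  0.03 20.99] turn [-0.05 -0.02  0.  ]
[ 0.41524442  0.2728179  -0.55720858  1.85830287  0.1638585   1.05670832
 -0.14530335] [ 0.42806595 -0.63504232 -0.21331085] 1.6833
```

Call:
play_rows --commands '[[[0.76, 0, 0, 4, 0, 0, 0], [0.76, 0, 0, 8, 0, 0, 0], [0.76, 0, 0, 12, 0, 0, 0], [0.76, 0, 0, 16, 0, 0, 0], [0.76, 0, 0, 19, 0, 0, 0], [0.76, 0, 0, 21.5, 0, 0, 0], [0.76, 0, 0, 22.2, 0, 0, 0], [0.76, 0, 0, 22.4, 0, 0, 0], [0.76, 0, 0, 22.6, 0, 0, 0]]]'

```text
t: 2.43
tool_pos: [0.5203, -0.0008, 0.0251]
tool_rot: [0.686, 0.728, 0.0, 0.0]
contact_force: [0.2, 0.2, 0.4]
grip_width: 0.759
grasp_force: 0.0
```

Call:
play_rows --commands '[[[0.76, 0, 0, 0.1, 0, 0, 0], [0.76, 0, 0, 0.2, 0, 0, 0], [0.76, 0, 0, 0.3, 0, 0, 0], [0.76, 0, 0, 0.4, 0, 0, 0], [0.76, 0, 0, 0.5, 0, 0, 0], [0.76, 0, 0, 0.6, 0, 0, 0], [0.76, 0, 0, 0.7, 0, 0, 0]]]'

```text
t: 3.02
tool_pos: [0.52, -0.0003, 0.0173]
tool_rot: [0.686, 0.728, 0.0, 0.0]
contact_force: [0.2, -0.2, 0.1]
grip_width: 0.76
grasp_force: 0.0
```

```bash
python3 -c "
from h import *
go(.531,.263,.15,3.5)"
```

```text
shift [ 26.22   2.67 -13.27] turn [ 0.   -0.   -0.08]
```

Call:
play_rows --commands '[[[1, 0, 0, -4, 0, 0, 0], [1, 1, 0.1, -8, 0, 0, 0], [1, 4, 0.4, -10.5, 0, 0, 0], [1, 7.5, 0.8, -12.5, 0, 0, 0], [1, 11.5, 1.2, -13.3, 0, 0, 0], [1, 15.5, 1.6, -13.3, 0, 0, 0], [1, 19.5, 2, -13.3, 0, 0, 0], [1, 23, 2.4, -13.3, 0, 0, 0], [1, 25.5, 2.6, -13.3, 0, 0, 0], [1, 26.2, 2.7, -13.3, 0, 0, 0], [1, 26.2, 2.7, -13.3, 0, 0, 0], [1, 26.2, 2.7, -13.3, 0, 0, 0]]]'

```text
t: 4.02
tool_pos: [0.5312, 0.2622, 0.15]
tool_rot: [0.686, 0.728, -0.0, -0.0]
contact_force: [-0.6, -0.1, -0.7]
grip_width: 1.004
grasp_force: 0.0
```

```bash
python3 - <<'E'
from h import *
import cv2
s=readout.sense();print(s['tool_pos'],s['joint_positions'].__repr__())
np.savez('w1.npz',**{k:np.array(v) for k,v in vision.camera_params('wrist').items() if k!='name' and not isinstance(v,str)})
p,d=vision.camera('wrist');cv2.imwrite('pics/w1.png',p)
E
```

```text
[0.53119514 0.26215606 0.14996638] array([-0.09242991,  0.53099897, -0.5493983 ,  1.76926108,  0.33476306,
        0.93630298, -0.72196328])
```

View pics/w1.png

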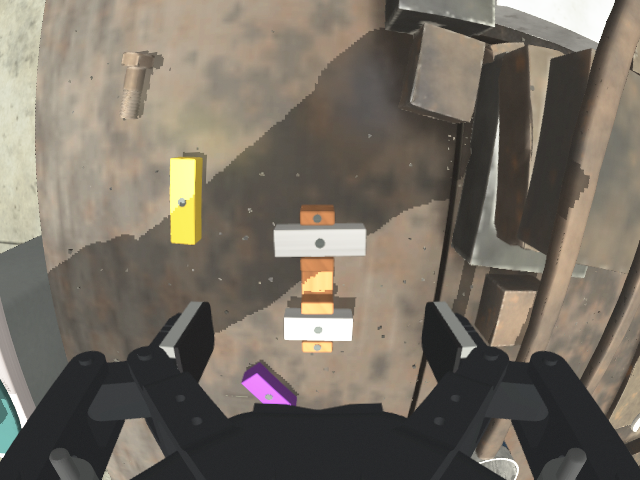

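The wrist view shows the long key's dot at (320,243), with ends at (274,241) and (366,239). The mid key's dot is at (318,329), with ends at (284,328) and (353,328). The carrier dots are at (317,218) and (318,347).

```bash
python3 - <<'E'
from h import *
def sh(n,p,q,z):
    P,Q=pix('wrist',*p,z),pix('wrist',*q,z);D=P-Q
    print(n,'mid',np.round((P+Q)/2,4),'len',round(np.linalg.norm(D),4),'ang',np.degrees(np.arctan2(D[1],D[0])).round(1))
for u,v in [(320,243),(318,329)]: print(pix('wrist',u,v,.028).round(4))
sh('long',(366,239),(274,241),.028);sh('mid',(353,328),(284,328),.028);sh('car',(317,218),(318,347),.026)
go(.531,.263,.027,3.5)
E
```

```text
[0.5326 0.2613 0.028 ]
[0.5352 0.1941 0.028 ]
long mid [0.5325 0.2635 0.028 ] len 0.0634 ang 4.6
mid mid [0.5355 0.1948 0.028 ] len 0.0519 ang 3.3
car mid [0.5329 0.2275 0.026 ] len 0.1018 ang 93.7
shift [ 0.17 -0.03 12.3 ] turn [-0.03  0.05 -0.14]
```

Call:
play_rows --commands '[[[1, 0.05, 0.07, 3.5, 0, 0, -0.4], [1, 0.05, 0.07, 7, 0, 0, -0.4], [1, 0.05, 0.07, 9.5, 0, 0, -0.4], [1, 0.05, 0.07, 11.5, 0, 0, -0.4], [1, 0.05, 0.07, 12.3, 0, 0, -0.4], [1, 0.05, 0.07, 12.3, 0, 0, -0.4], [0.8, 0.05, 0.07, 12.3, 0, 0, -0.4], [0.6, 0.05, 0.07, 12.3, 0, 0, -0.4], [0.5, 0.05, 0.07, 12.3, 0, 0, -0.4], [0.5, 0.05, 0.07, 12.3, 0, 0, -0.4], [0.5, 0.05, 0.07, 12.3, 0, 0, -0.4], [0.5, 0.05, 0.07, 12.3, 0, 0, -0.4]]]'

```text
t: 5.07
tool_pos: [0.5329, 0.2634, 0.0292]
tool_rot: [0.683, 0.73, 0.001, 0.001]
contact_force: [-1.1, -2.5, 7.4]
grip_width: 0.732
grasp_force: 64.3
```

Call:
play_rows --commands '[[[0.5, 0, 0, -1, 0, 0, 0], [0.5, 0, 0, -2, 0, 0, 0], [0.5, 0, 0, -4, 0, 0, 0], [0.5, 0, 0, -6, 0, 0, 0], [0.5, 0, 0, -6, 0, 0, 0]]]'

```text
t: 5.48
tool_pos: [0.5337, 0.2645, 0.0923]
tool_rot: [0.683, 0.73, 0.003, 0.001]
contact_force: [0.8, 0.6, -1.4]
grip_width: 0.73
grasp_force: 67.2
```

```bash
python3 -c "
from h import *
s=readout.sense();print(s['tool_pos'],s['contact_force'],s['grip_width'],s['grasp_force'])
go(.52,0,.06,5)"
```

```text
[0.53366565 0.26448749 0.09226951] [ 0.84185839  0.58178379 -1.43056256] 0.7295515038309516 67.20614790916443
shift [-26.31  -3.15   3.15] turn [ 0.31 -0.12 -1.17]
```

Call:
play_rows --commands '[[[0.5, -3, -0.4, 0, 0, 0, -1], [0.5, -7, -0.8, 0, 0, 0, -1], [0.5, -11, -1.3, 0, 0, 0, -1], [0.5, -15, -1.8, 0, 0, 0, -1], [0.5, -19, -2.3, 0, 0, 0, -1], [0.5, -22.5, -2.7, 1, 0, 0, -1], [0.5, -25, -3, 2, 0, 0, -1], [0.5, -26.3, -3.1, 3, 0, 0, -1], [0.5, -26.3, -3.1, 3.1, 0, 0, -1], [0.5, -26.3, -3.1, 3.1, 0, 0, -1], [0.5, -26.3, -3.1, 3.1, 0, 0, -1]]]'

```text
t: 6.4
tool_pos: [0.5188, 0.0002, 0.0568]
tool_rot: [0.676, 0.737, 0.0, -0.0]
contact_force: [0.5, 0.4, -1.8]
grip_width: 0.73
grasp_force: 67.1
```

```bash
python3 - <<'E'
from h import *
import cv2
go(.52,0,.06,5);print(readout.sense()['tool_pos'])
p,d=vision.camera('scene');p=p[200:330,200:400];cv2.imwrite('pics/s2.png',cv2.resize(p,None,fx=4,fy=4,interpolation=cv2.INTER_CUBIC))
E
```

```text
shift [-0.03  0.11 -0.32] turn [ 0.04 -0.04 -0.1 ]
[5.18836740e-01 2.20265195e-04 5.67807517e-02]
```

View pics/s2.png

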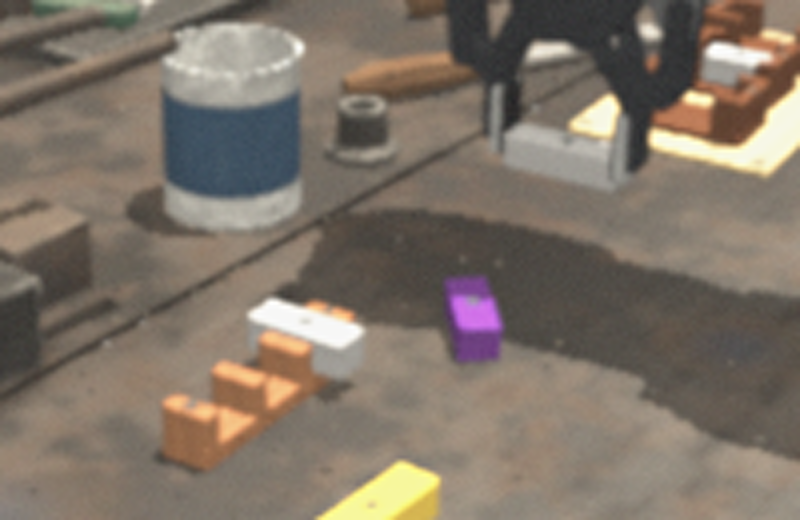

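The crop shows the key held level at about (565,155), with its bottom a little below the fingertips. Now I'll lower it gently.

Call:
play_rows --commands '[[[0.5, 0, 0, 1.5, 0, 0, 0], [0.5, 0, 0, 2.7, 0, 0, 0], [0.5, 0, 0, 3.2, 0, 0, 0], [0.5, 0, 0, 3.3, 0, 0, 0], [0.5, 0, 0, 3.4, 0, 0, 0], [0.5, 0, 0, 3.5, 0, 0, 0], [0.5, 0, 0, 3.5, 0, 0, 0]]]'

```text
t: 7.03
tool_pos: [0.5187, -0.001, 0.0215]
tool_rot: [0.677, 0.736, 0.0, 0.0]
contact_force: [-0.3, 0.5, -2.3]
grip_width: 0.728
grasp_force: 67.1
```

Call:
play_rows --commands '[[[0.5, 0, 0, 0.1, 0, 0, 0], [0.5, 0, 0, 0.15, 0, 0, 0], [0.5, 0, 0, 0.2, 0, 0, 0], [0.5, 0, 0, 0.2, 0, 0, 0]]]'

```text
t: 7.37
tool_pos: [0.5186, -0.0011, 0.0193]
tool_rot: [0.677, 0.736, 0.0, -0.0]
contact_force: [0.1, 0.4, -3.1]
grip_width: 0.73
grasp_force: 67.2
```

Call:
play_rows --commands '[[[0.5, 0, 0, 0.07, 0, 0, 0], [0.5, 0, 0, 0.14, 0, 0, 0], [0.5, 0, 0, 0.14, 0, 0, 0]]]'

```text
t: 7.62
tool_pos: [0.5186, -0.0011, 0.0191]
tool_rot: [0.677, 0.736, -0.0, 0.0]
contact_force: [-9.4, -0.9, 31.2]
grip_width: 0.726
grasp_force: 70.9
```

Call:
play_rows --commands '[[[0.5, 0, 0, 0.07, 0, 0, 0], [0.5, 0, 0, 0.14, 0, 0, 0], [0.5, 0, 0, 0.14, 0, 0, 0]]]'

```text
t: 7.87
tool_pos: [0.5187, -0.0011, 0.0189]
tool_rot: [0.677, 0.736, -0.001, 0.001]
contact_force: [-21.5, -1.8, 67.2]
grip_width: 0.727
grasp_force: 74.8
```

Contact came at TCP z≈0.019. I'll back off the press, release, rise and turn 90°.

Call:
play_rows --commands '[[[0.5, 0, 0, -0.15, 0, 0, 0], [0.5, 0, 0, -0.25, 0, 0, 0], [0.8, 0, 0, -0.25, 0, 0, 0], [1, 0, 0, -0.25, 0, 0, 0], [1, 0, 0, -0.25, 0, 0, 0], [1, 0, 0, -0.25, 0, 0, 0], [1, 0, 0, -2, 0, 0, 0], [1, 0, 0, -5, 0, 0, 0], [1, 0, 0, -9, 0, 0, 0], [1, 0, 0, -10, 0, 0, 0], [1, 0, 0, -10, 0, 0, 0], [1, 0, 0, -10, 0, 0, 0]]]'

```text
t: 8.87
tool_pos: [0.5188, -0.0014, 0.1167]
tool_rot: [0.677, 0.736, 0.0, 0.001]
contact_force: [0.4, 0.8, -0.4]
grip_width: 0.998
grasp_force: 0.0
```

```bash
python3 - <<'E'
from h import *
import cv2
s=readout.sense();print(s['tool_pos'],s['joint_positions'])
p,d=vision.camera('wrist');cv2.imwrite('pics/w2.png',p)
g=cv2.cvtColor(p,cv2.COLOR_BGR2HSV)
m=((g[...,1]<30)&(g[...,2]>110)).astype(np.uint8)
n,l,st,c=cv2.connectedComponentsWithStats(m)
for i in range(1,n):
    if 800<st[i,4]<20000: print(st[i],c[i],cv2.minAreaRect(np.argwhere(l==i)[:,::-1].astype(np.float32)))
go(.5187,-.0011,.118,95)
E
```

```text
[ 0.51877694 -0.00138313  0.1167365 ] [ 0.3879182   0.46071655 -0.54288769  1.97316968  0.32890165  0.79306433
 -0.25858771]
[   0    0   33  101 2005] [12.0957606  38.72069825] ((15.999998092651367, 49.99999237060547), (31.999996185302734, 99.99998474121094), 0.0)
[ 510  125   43   96 1041] [521.7339097  167.59269933] ((527.4290771484375, 170.09555053710938), (36.46021270751953, 96.02093505859375), 7.792077541351318)
[ 566  126   74  132 8223] [606.76748145 189.91998054] ((602.4999389648438, 191.49998474121094), (130.99996948242188, 72.99998474121094), 90.0)
[ 267  232  102   38 3663] [317.35025935 250.55009555] ((317.5138244628906, 250.4409637451172), (36.540164947509766, 101.23905181884766), 89.157470703125)
[   5  289   49  126 2211] [ 30.77023971 356.37222976] ((25.138431549072266, 351.8267822265625), (123.64877319335938, 46.63569641113281), 76.50426483154297)
[612 370  28  66 926] [628.90604752 411.42332613] ((625.5, 402.5), (65.0, 27.0), 90.0)
shift [ 0.02  0.04 -0.2 ] turn [-2.000e-02  2.000e-02  8.981e+01]
```

View pics/w2.png

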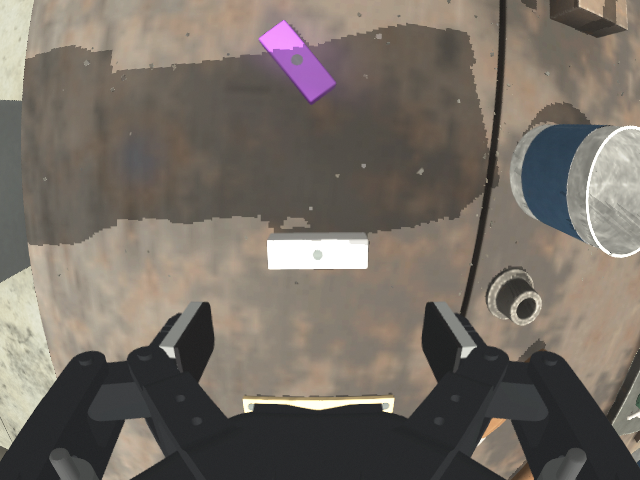

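The wrist view shows the key flat on the bench, centred at (317,254) and square to the tool. I'll turn 90° above it and go down.

Call:
play_rows --commands '[[[0.55, 0, 0, 0, 0, 0, 7], [0.55, 0, 0, 0, 0, 0, 14], [0.55, 0, 0, 0, 0, 0, 21], [0.55, 0, 0, 0, 0, 0, 28], [0.55, 0, 0, 0, 0, 0, 35], [0.55, 0, 0, 0, 0, 0, 42], [0.55, 0, 0, 0, 0, 0, 49], [0.55, 0, 0, 0, 0, 0, 56], [0.55, 0, 0, 0, 0, 0, 63], [0.55, 0, 0, 0, 0, 0, 70], [0.55, 0, 0, 1, 0, 0, 77], [0.55, 0, 0, 2, 0, 0, 84], [0.55, 0, 0, 3.5, 0, 0, 90], [0.55, 0, 0, 5, 0, 0, 90], [0.55, 0, 0, 5, 0, 0, 90], [0.55, 0, 0, 5, 0, 0, 90]]]'

```text
t: 10.25
tool_pos: [0.5176, -0.001, 0.0653]
tool_rot: [0.999, 0.043, -0.002, 0.0]
contact_force: [-0.3, 0.8, 0.9]
grip_width: 0.553
grasp_force: 0.0
```

```bash
python3 -c "
from h import *
print(readout.sense()['joint_positions'])
go(.5187,-.0011,.023,94.8)"
```

```text
[ 0.08218628  0.49855387 -0.17009138  2.00497132  0.13377732  0.65152675
 -1.6596519 ]
shift [0.12 0.02 4.23] turn [-0.01  0.17  0.1 ]
```

Call:
play_rows --commands '[[[0.55, 0.1, 0, 2, 0, 0, 0], [0.55, 0.1, 0, 3.5, 0, 0, 0], [0.55, 0.1, 0, 4.3, 0, 0, 0], [0.55, 0.1, 0, 4.3, 0, 0, 0], [0.3, 0.1, 0, 4.3, 0, 0, 0], [0.1, 0.1, 0, 4.3, 0, 0, 0], [0.1, 0.1, 0, 4.3, 0, 0, 0], [0.1, 0.1, 0, 4.3, 0, 0, 0], [0.1, 0.1, 0, 4.3, 0, 0, 0], [0.1, 0.1, 0, 4.3, 0, 0, 0]]]'

```text
t: 11.08
tool_pos: [0.5201, -0.0011, 0.0247]
tool_rot: [0.999, 0.042, 0.001, 0.0]
contact_force: [-1.9, -1.0, 6.7]
grip_width: 0.218
grasp_force: 59.1
```

Call:
play_rows --commands '[[[0.1, 0, 0, -1, 0, 0, 0], [0.1, 0, 0, -4, 0, 0, 0], [0.1, 0, 0, -7.5, 0, 0, 0], [0.1, 0, 0, -7.5, 0, 0, 0], [0.1, 0, 0, -7.5, 0, 0, 0]]]'

```text
t: 11.5
tool_pos: [0.5208, -0.0011, 0.1011]
tool_rot: [0.999, 0.042, 0.002, 0.0]
contact_force: [-0.1, -0.0, -3.2]
grip_width: 0.218
grasp_force: 59.3
```

```bash
python3 -c "
from h import *
go(.5452,-.3018,.095,95.2)"
```

```text
shift [-0.09 30.17  0.63] turn [ 0.03 -0.25 -0.38]
```

Call:
play_rows --commands '[[[0.1, 0, 3, -0.5, 0, 0, 0], [0.1, 0, 7, -0.5, 0, 0, 0], [0.1, 0, 11, -0.5, 0, 0, 0], [0.1, 0, 15, -0.5, 0, 0, 0], [0.1, 0, 19, -0.5, 0, 0, 0], [0.1, 0, 23, -0.5, 0, 0, 0], [0.1, 0, 27, -0.5, 0, 0, 0], [0.1, 0, 29, -0.5, 0, 0, 0], [0.1, 0, 30.2, -0.5, 0, 0, -0.4], [0.1, 0, 30.2, -0.5, 0, 0, -0.4], [0.1, 0, 30.2, -0.5, 0, 0, -0.4], [0.1, 0, 30.2, -0.5, 0, 0, -0.4]]]'

```text
t: 12.5
tool_pos: [0.5451, -0.3001, 0.1032]
tool_rot: [0.999, 0.046, -0.0, -0.001]
contact_force: [1.0, 0.9, -2.0]
grip_width: 0.212
grasp_force: 59.3
```

```bash
python3 - <<'E'
from h import *
import cv2
s=readout.sense();print(s['tool_pos'],s['grip_width'])
p,d=vision.camera('wrist');cv2.imwrite('pics/w3.png',p)
go(.5452,-.3018,.06,95.2)
E
```

```text
[ 0.54508623 -0.30005965  0.1031617 ] 0.21243348784928476
shift [-0.01  0.18  4.33] turn [-0.06  0.01  0.14]
```

View pics/w3.png

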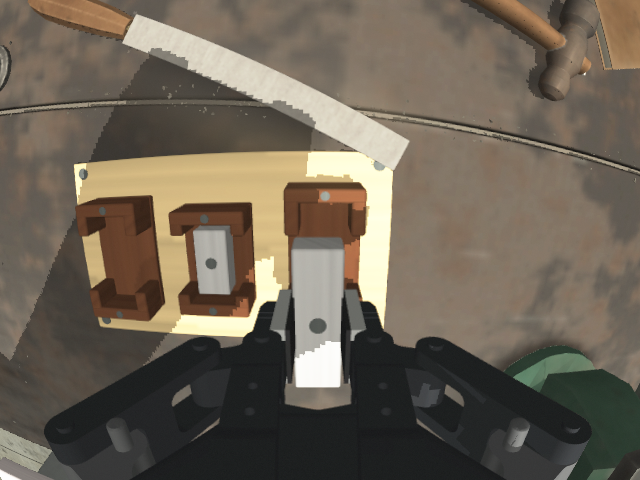

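The wrist view has the held key's dot at (317,326) and the long row's far-block dot at (325,196). Middle row dots are (204,219) and (212,312). Left row dots are (102,211) and (119,314).

```bash
python3 - <<'E'
from h import *
P=lambda u,v,z=.034:pix('wrist',u,v,z)
f=P(325,196);m1,m2=P(204,219),P(212,312);l1,l2=P(102,211),P(119,314)
print('far',f,'M',(m1+m2)/2,m1-m2,'L',(l1+l2)/2,l1-l2)
for a,b in((m1,m2),(l1,l2)): print(np.degrees(np.arctan2(*(a-b)[1::-1])))
u=np.array([np.cos(np.radians(5.2)),np.sin(np.radians(5.2)),0]);v=np.array([-u[1],u[0],0])
print('R from far',f-.04*u,'R from M',(m1+m2)/2-.066*v,'R from L',(l1+l2)/2-.132*v)
print('key',P(317,326,.0965),'tcp',readout.sense()['tool_pos'])
go(.5452,-.3018,.06,95.2)
E
```

```text
far [ 0.58537587 -0.29972376  0.034     ] M [ 0.53920733 -0.23733558  0.034     ] [0.05629325 0.00457105 0.        ] L [ 0.53358908 -0.17166018  0.034     ] [0.06746099 0.00600285 0.        ]
4.642273662233499
5.084935366291812
R from far [ 0.54554049 -0.30334906  0.034     ] R from M [ 0.54518908 -0.30306395  0.034     ] R from L [ 0.54555258 -0.30311692  0.034     ]
key [ 0.54351417 -0.29960308  0.0965    ] tcp [ 0.54518822 -0.30001784  0.10330937]
shift [-0.01  0.18  4.33] turn [-0.06  0.01  0.14]
```

```bash
python3 -c "
from h import *
go(.5469,-.3031,.05,95.1)"
```

```text
shift [0.14 0.33 5.33] turn [-0.06  0.01  0.24]
```

Call:
play_rows --commands '[[[0.1, 0.14, 0.33, 1, 0, 0, 0.2], [0.1, 0.14, 0.33, 2.5, 0, 0, 0.2], [0.1, 0.14, 0.33, 3.8, 0, 0, 0.2], [0.1, 0.14, 0.33, 3.8, 0, 0, 0.2], [0.1, 0.14, 0.33, 3.8, 0, 0, 0.2], [0.1, 0.14, 0.33, 3.8, 0, 0, 0.2]]]'

```text
t: 13.05
tool_pos: [0.5469, -0.3049, 0.0657]
tool_rot: [0.999, 0.044, 0.0, -0.0]
contact_force: [-0.1, 0.4, -2.3]
grip_width: 0.219
grasp_force: 59.3
```

```bash
python3 -c "
from h import *
go(.5469,-.3031,.0365,95.1)"
```

```text
shift [ 0.02 -0.18  2.92] turn [-0.   -0.01 -0.06]
```

Call:
play_rows --commands '[[[0.1, 0, -0.13, 0.3, 0, 0, 0], [0.1, 0, -0.13, 0.9, 0, 0, 0], [0.1, 0, -0.13, 1.6, 0, 0, 0], [0.1, 0, -0.13, 2.2, 0, 0, 0], [0.1, 0, -0.13, 2.6, 0, 0, 0], [0.1, 0, -0.13, 2.8, 0, 0, 0], [0.1, 0, -0.13, 2.8, 0, 0, 0], [0.1, 0, -0.13, 2.8, 0, 0, 0]]]'

```text
t: 13.72
tool_pos: [0.5465, -0.3038, 0.0374]
tool_rot: [0.999, 0.044, -0.0, -0.0]
contact_force: [-0.3, -0.7, -3.1]
grip_width: 0.213
grasp_force: 59.3
```

Call:
play_rows --commands '[[[0.1, 0, 0, 0.05, 0, 0, 0], [0.1, 0, 0, 0.1, 0, 0, 0], [0.1, 0, 0, 0.1, 0, 0, 0]]]'

```text
t: 13.97
tool_pos: [0.5466, -0.3039, 0.0366]
tool_rot: [0.999, 0.044, 0.0, 0.0]
contact_force: [0.4, 0.8, -1.9]
grip_width: 0.212
grasp_force: 59.3
```

Call:
play_rows --commands '[[[0.1, 0, 0, 0.05, 0, 0, 0], [0.1, 0, 0, 0.1, 0, 0, 0], [0.1, 0, 0, 0.1, 0, 0, 0]]]'

```text
t: 14.22
tool_pos: [0.5465, -0.3038, 0.0354]
tool_rot: [0.999, 0.044, -0.0, -0.0]
contact_force: [-0.4, 0.2, -1.6]
grip_width: 0.22
grasp_force: 59.3
```

Call:
play_rows --commands '[[[0.1, 0, 0, 0.04, 0, 0, 0], [0.1, 0, 0, 0.08, 0, 0, 0], [0.1, 0, 0, 0.08, 0, 0, 0]]]'

```text
t: 14.47
tool_pos: [0.5465, -0.3038, 0.0347]
tool_rot: [0.999, 0.044, -0.0, -0.0]
contact_force: [-1.3, -0.2, -0.3]
grip_width: 0.214
grasp_force: 59.6
```

Call:
play_rows --commands '[[[0.1, 0, 0, 0.03, 0, 0, 0], [0.1, 0, 0, 0.03, 0, 0, 0]]]'

```text
t: 14.63
tool_pos: [0.5465, -0.3038, 0.0347]
tool_rot: [0.999, 0.044, -0.0, -0.0]
contact_force: [-2.4, 1.1, 5.9]
grip_width: 0.212
grasp_force: 60.4
```

Seated. I'll release part-open and rise.

Call:
play_rows --commands '[[[0.3, 0, 0, 0, 0, 0, 0], [0.45, 0, 0, 0, 0, 0, 0], [0.45, 0, 0, 0, 0, 0, 0], [0.45, 0, 0, 0, 0, 0, 0], [0.45, 0, 0, -1, 0, 0, 0], [0.45, 0, 0, -3, 0, 0, 0], [0.45, 0, 0, -6, 0, 0, 0], [0.45, 0, 0, -9, 0, 0, 0], [0.45, 0, 0, -9, 0, 0, 0]]]'

```text
t: 15.38
tool_pos: [0.5489, -0.305, 0.1308]
tool_rot: [0.999, 0.044, 0.003, 0.002]
contact_force: [0.5, -0.4, 0.1]
grip_width: 0.45
grasp_force: 0.0
```

```bash
python3 - <<'E'
from h import *
import cv2
p,d=vision.camera('wrist');cv2.imwrite('pics/w4.png',cv2.resize(p[150:350,60:420],None,fx=2.2,fy=2.2))
go(.535,.1945,.09,3.6)
E
```

```text
shift [  3.05 -49.84   3.69] turn [ 3.400e-01 -8.000e-02 -8.858e+01]
```

View pics/w4.png

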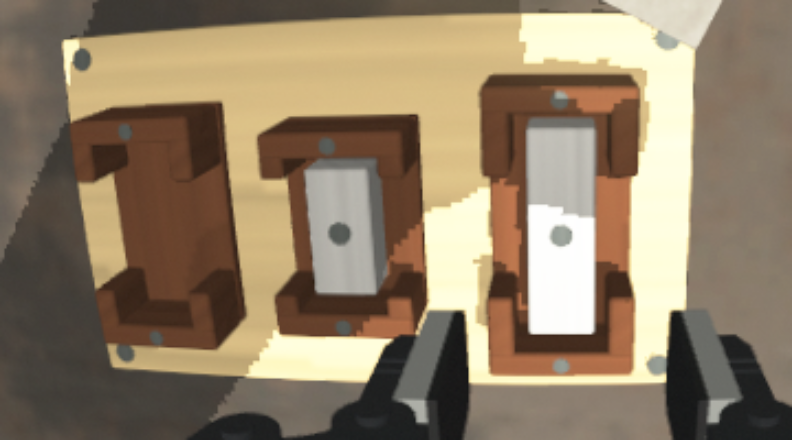

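The long key is flat in its row, centred at (560,235) in the crop. Next is the mid key.

Call:
play_rows --commands '[[[0.85, 0.1, -3, 0, 0, 0, -5], [0.85, 0.3, -6.5, 0, 0, 0, -11], [0.85, 0.6, -10, 0, 0, 0, -17], [0.85, 0.8, -13.5, 0, 0, 0, -24], [0.85, 1, -17, 0, 0, 0, -31], [0.85, 1.2, -20.5, 0, 0, 0, -38], [0.85, 1.5, -24, 0, 0, 0, -45], [0.85, 1.7, -27.5, 0, 0, 0, -52], [0.85, 1.9, -31, 0, 0, 0, -58], [0.85, 2.1, -34.5, 0, 0, 0, -64], [0.85, 2.3, -38, 0, 0, 0, -70], [0.85, 2.5, -41, 1, 0, 0, -76], [0.85, 2.7, -44, 2, 0, 0, -82], [0.85, 2.9, -47, 3, 0, 0, -86], [0.85, 3, -49, 3.3, 0, 0, -88.5], [0.85, 3, -49.8, 3.5, 0, 0, -88.5], [0.85, 3, -49.8, 3.5, 0, 0, -88.5], [0.85, 3, -49.8, 3.5, 0, 0, -88.5], [0.85, 3, -49.8, 3.5, 0, 0, -88.5]]]'

```text
t: 17.02
tool_pos: [0.5332, 0.1933, 0.0895]
tool_rot: [0.686, 0.728, -0.0, 0.0]
contact_force: [0.3, -0.4, 0.2]
grip_width: 0.853
grasp_force: 0.0
```

```bash
python3 -c "
from h import *
print(readout.sense()['joint_positions'])
vision.camera('top')
print(readout.sense()['tool_pos']);go(.535,.1945,.027,3.6)"
```

```text
[ 0.01991283  0.58158394 -0.54356206  1.86590903  0.40596376  0.80578176
 -0.6781045 ]
[0.53324595 0.19327784 0.0896194 ]
shift [0.12 0.18 6.26] turn [ 0.02  0.04 -0.23]
```

Call:
play_rows --commands '[[[0.85, 0.1, 0.17, 2, 0, 0, 0], [0.85, 0.1, 0.17, 4, 0, 0, 0], [0.85, 0.1, 0.17, 5.5, 0, 0, 0], [0.85, 0.1, 0.17, 6.15, 0, 0, 0], [0.85, 0.1, 0.17, 6.15, 0, 0, 0], [0.6, 0.1, 0.17, 6.15, 0, 0, 0], [0.4, 0.1, 0.17, 6.15, 0, 0, 0], [0.4, 0.1, 0.17, 6.15, 0, 0, 0], [0.4, 0.1, 0.17, 6.15, 0, 0, 0], [0.4, 0.1, 0.17, 6.15, 0, 0, 0], [0.4, 0.1, 0.17, 6.15, 0, 0, 0]]]'

```text
t: 17.98
tool_pos: [0.535, 0.1958, 0.0293]
tool_rot: [0.685, 0.728, 0.0, 0.001]
contact_force: [-3.1, -2.2, 6.4]
grip_width: 0.593
grasp_force: 61.8
```

Call:
play_rows --commands '[[[0.4, 0, 0, -1, 0, 0, 0], [0.4, 0, 0, -2, 0, 0, 0], [0.4, 0, 0, -4, 0, 0, 0], [0.4, 0, 0, -6, 0, 0, 0], [0.4, 0, 0, -6, 0, 0, 0], [0.4, 0, 0, -6, 0, 0, 0]]]'

```text
t: 18.48
tool_pos: [0.5353, 0.1961, 0.0898]
tool_rot: [0.685, 0.728, 0.001, 0.001]
contact_force: [-0.8, -0.3, -1.3]
grip_width: 0.592
grasp_force: 63.4
```

```bash
python3 -c "
from h import *
go(.52,0,.06,5)"
```

```text
shift [-19.48  -2.74   2.97] turn [ 0.17 -0.03 -1.49]
```

Call:
play_rows --commands '[[[0.4, -3, -0.4, 0, 0, 0, -1.4], [0.4, -7, -1, 0, 0, 0, -1.4], [0.4, -11, -1.6, 0, 0, 0, -1.4], [0.4, -15, -2.1, 0, 0, 0, -1.4], [0.4, -18, -2.5, 1, 0, 0, -1.4], [0.4, -19.5, -2.7, 2.5, 0, 0, -1.4], [0.4, -19.5, -2.7, 4.5, 0, 0, -1.4], [0.4, -19.5, -2.7, 6, 0, 0, -1.4], [0.4, -19.5, -2.7, 6.5, 0, 0, -1.4], [0.4, -19.5, -2.7, 6.6, 0, 0, -1.4], [0.4, -19.5, -2.7, 6.6, 0, 0, -1.4], [0.4, -19.5, -2.7, 6.6, 0, 0, -1.4]]]'

```text
t: 19.48
tool_pos: [0.5199, 0.0, 0.0226]
tool_rot: [0.676, 0.737, 0.0, 0.0]
contact_force: [-0.8, -0.1, -1.2]
grip_width: 0.592
grasp_force: 63.3
```

Expected contact is at about 0.0195.

Call:
play_rows --commands '[[[0.4, 0, 0, 0.1, 0, 0, 0], [0.4, 0, 0, 0.2, 0, 0, 0], [0.4, 0, 0, 0.25, 0, 0, 0], [0.4, 0, 0, 0.25, 0, 0, 0]]]'

```text
t: 19.82
tool_pos: [0.5195, -0.0003, 0.0195]
tool_rot: [0.676, 0.737, 0.0, 0.0]
contact_force: [0.5, -0.3, -1.8]
grip_width: 0.591
grasp_force: 63.3
```

Call:
play_rows --commands '[[[0.4, 0, 0, 0.04, 0, 0, 0], [0.4, 0, 0, 0.06, 0, 0, 0], [0.4, 0, 0, 0.06, 0, 0, 0]]]'

```text
t: 20.07
tool_pos: [0.5196, -0.0003, 0.0193]
tool_rot: [0.676, 0.737, -0.0, 0.0]
contact_force: [-4.7, -0.8, 11.5]
grip_width: 0.592
grasp_force: 64.8
```

Contact. I'll release, rise, turn and regrasp.

Call:
play_rows --commands '[[[0.6, 0, 0, -0.03, 0, 0, 0], [0.85, 0, 0, -0.03, 0, 0, 0], [0.85, 0, 0, -0.03, 0, 0, 0], [0.85, 0, 0, -0.03, 0, 0, 0], [0.85, 0, 0, -2, 0, 0, 0], [0.85, 0, 0, -5, 0, 0, 0], [0.85, 0, 0, -6, 0, 0, 0], [0.85, 0, 0, -6, 0, 0, 0]]]'

```text
t: 20.73
tool_pos: [0.5208, -0.0003, 0.0811]
tool_rot: [0.676, 0.737, 0.001, 0.001]
contact_force: [-0.1, 1.4, -0.1]
grip_width: 0.851
grasp_force: 0.0
```

Call:
play_rows --commands '[[[0.55, 0, 0, 0, 0, 0, 7], [0.55, 0, 0, 0, 0, 0, 14], [0.55, 0, 0, 0, 0, 0, 21], [0.55, 0, 0, 0, 0, 0, 28], [0.55, 0, 0, 0, 0, 0, 35], [0.55, 0, 0, 0, 0, 0, 42], [0.55, 0, 0, 0, 0, 0, 49], [0.55, 0, 0, 0, 0, 0, 56], [0.55, 0, 0, 0, 0, 0, 63], [0.55, 0, 0, 0, 0, 0, 70], [0.55, 0, 0, 0, 0, 0, 77], [0.55, 0, 0, 0, 0, 0, 84], [0.55, 0, 0, 0.5, 0, 0, 90], [0.55, 0, 0, 1, 0, 0, 90], [0.55, 0, 0, 1, 0, 0, 90], [0.55, 0, 0, 1, 0, 0, 90]]]'

```text
t: 22.07
tool_pos: [0.5191, -0.0003, 0.0681]
tool_rot: [0.999, 0.045, -0.001, 0.0]
contact_force: [0.3, -0.1, 0.7]
grip_width: 0.55
grasp_force: 0.0
```

```bash
python3 - <<'E'
from h import *
print(readout.sense()['tool_pos']);go(.5196,-.0003,.0235,95)
E
```

```text
[ 5.19051993e-01 -2.54062527e-04  6.81132697e-02]
shift [0.06 0.01 4.46] turn [-0.    0.07  0.15]
```

Call:
play_rows --commands '[[[0.55, 0, 0, 2, 0, 0, 0], [0.55, 0, 0, 3.5, 0, 0, 0], [0.55, 0, 0, 4.5, 0, 0, 0], [0.55, 0, 0, 4.5, 0, 0, 0], [0.3, 0, 0, 4.5, 0, 0, 0], [0.1, 0, 0, 4.5, 0, 0, 0], [0.1, 0, 0, 4.5, 0, 0, 0], [0.1, 0, 0, 4.5, 0, 0, 0], [0.1, 0, 0, 4.5, 0, 0, 0], [0.1, 0, 0, 4.5, 0, 0, 0]]]'

```text
t: 22.9
tool_pos: [0.5199, -0.0003, 0.0247]
tool_rot: [0.999, 0.043, 0.001, 0.0]
contact_force: [-1.9, 0.0, 7.4]
grip_width: 0.215
grasp_force: 59.6
```

Call:
play_rows --commands '[[[0.1, 0, 0, -1, 0, 0, 0], [0.1, 0, 0, -4, 0, 0, 0], [0.1, 0, 0, -7.5, 0, 0, 0], [0.1, 0, 0, -7.5, 0, 0, 0], [0.1, 0, 0, -7.5, 0, 0, 0], [0.1, 0, 0, -7.5, 0, 0, 0]]]'

```text
t: 23.4
tool_pos: [0.5194, -0.0004, 0.0992]
tool_rot: [0.999, 0.043, 0.0, 0.0]
contact_force: [0.2, -0.9, -2.0]
grip_width: 0.214
grasp_force: 59.1
```

```bash
python3 -c "
from h import *
go(.5335,-.1716,.10,95.1)"
```

```text
shift [-0.07 17.18 -0.08] turn [ 0.   -0.03 -0.18]
```

Call:
play_rows --commands '[[[0.1, 0, 3, 0, 0, 0, 0], [0.1, 0, 7, 0, 0, 0, 0], [0.1, 0, 11, 0, 0, 0, 0], [0.1, 0, 14.5, 0, 0, 0, 0], [0.1, -0.1, 17, 0, 0, 0, -0.2], [0.1, -0.1, 17.2, 0, 0, 0, -0.2], [0.1, -0.1, 17.2, 0, 0, 0, -0.2], [0.1, -0.1, 17.2, 0, 0, 0, -0.2], [0.1, -0.1, 17.2, 0, 0, 0, -0.2]]]'

```text
t: 24.15
tool_pos: [0.533, -0.1703, 0.0982]
tool_rot: [0.999, 0.045, -0.001, -0.0]
contact_force: [0.3, 0.4, -1.0]
grip_width: 0.212
grasp_force: 59.1
```

```bash
python3 - <<'E'
from h import *
import cv2
p,d=vision.camera('wrist');cv2.imwrite('pics/w5.png',cv2.resize(p[150:400,220:520],None,fx=2.4,fy=2.4))
print(readout.sense()['tool_pos']);go(.5339,-.1716,.062,95.1)
E
```

```text
[ 0.53317052 -0.17031387  0.09842836]
shift [0.06 0.14 3.64] turn [-0.04  0.04  0.13]
```

View pics/w5.png

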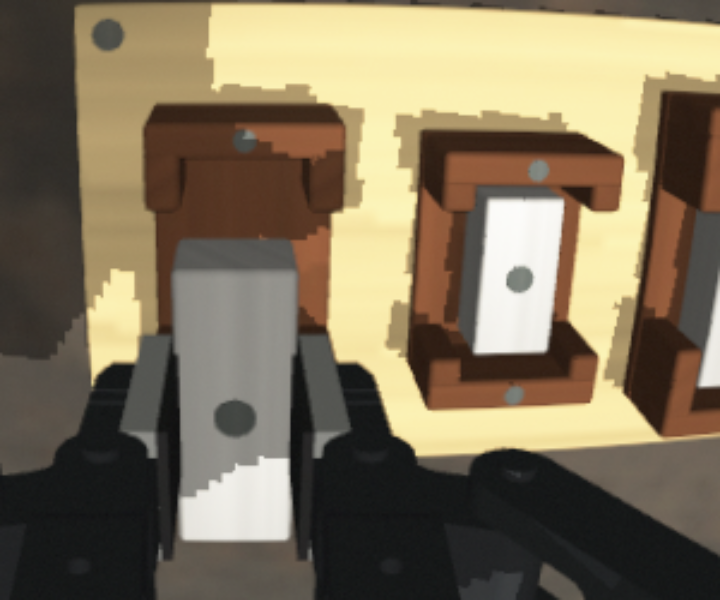

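The crop has the held key's dot at (235,418) and the mid row's far dot at (245,140). The middle row's dots are (538,170) and (513,396).

```bash
python3 - <<'E'
from h import *
P=lambda u,v,z=.034:pix('wrist',220+(u+.5)/2.4-.5,150+(v+.5)/2.4-.5,z)
u=np.array([np.cos(np.radians(5.1)),np.sin(np.radians(5.1)),0]);v=np.array([-u[1],u[0],0])
m=(P(538,170)+P(513,396))/2
print('row',P(245,140)-.034*u,m+.066*v,'key',P(235,418,.0918),'tcp',readout.sense()['tool_pos'])
go(.5336,-.1718,.063,95.1)
E
```

```text
row [ 0.5338616  -0.17190201  0.034     ] [ 0.53371479 -0.1716517   0.034     ] key [ 0.53259261 -0.17001473  0.0918    ] tcp [ 0.53317052 -0.17031387  0.09842836]
shift [0.03 0.15 3.54] turn [-0.04  0.04  0.13]
```

Call:
play_rows --commands '[[[0.1, 0.1, 0.1, 1, 0, 0, 0.1], [0.1, 0.1, 0.1, 2.5, 0, 0, 0.1], [0.1, 0.1, 0.1, 3.4, 0, 0, 0.1], [0.1, 0.1, 0.1, 3.4, 0, 0, 0.1], [0.1, 0.1, 0.1, 3.4, 0, 0, 0.1], [0.1, 0.1, 0.1, 3.4, 0, 0, 0.1]]]'

```text
t: 24.7
tool_pos: [0.5346, -0.1725, 0.065]
tool_rot: [0.999, 0.044, 0.0, -0.0]
contact_force: [0.3, -0.4, -2.1]
grip_width: 0.217
grasp_force: 59.1
```

```bash
python3 -c "
from h import *
go(.5344,-.172,.037,95.1)"
```

```text
shift [-0.01 -0.05  2.8 ] turn [-0.   -0.01 -0.06]
```

Call:
play_rows --commands '[[[0.1, 0, -0.04, 0.3, 0, 0, 0], [0.1, 0, -0.04, 0.9, 0, 0, 0], [0.1, 0, -0.04, 1.6, 0, 0, 0], [0.1, 0, -0.04, 2.2, 0, 0, 0], [0.1, 0, -0.04, 2.6, 0, 0, 0], [0.1, 0, -0.04, 2.8, 0, 0, 0], [0.1, 0, -0.04, 2.85, 0, 0, 0], [0.1, 0, -0.04, 2.85, 0, 0, 0]]]'

```text
t: 25.37
tool_pos: [0.5342, -0.1722, 0.0361]
tool_rot: [0.999, 0.044, -0.0, -0.0]
contact_force: [0.1, -0.1, -1.1]
grip_width: 0.21
grasp_force: 59.1
```

Call:
play_rows --commands '[[[0.1, 0, 0, 0.04, 0, 0, 0], [0.1, 0, 0, 0.09, 0, 0, 0], [0.1, 0, 0, 0.09, 0, 0, 0]]]'

```text
t: 25.62
tool_pos: [0.5344, -0.1723, 0.0355]
tool_rot: [0.999, 0.044, 0.0, 0.0]
contact_force: [0.0, -0.8, -0.9]
grip_width: 0.214
grasp_force: 59.1
```

Call:
play_rows --commands '[[[0.1, 0, 0, 0.04, 0, 0, 0], [0.1, 0, 0, 0.07, 0, 0, 0], [0.1, 0, 0, 0.07, 0, 0, 0]]]'

```text
t: 25.87
tool_pos: [0.5343, -0.1723, 0.0348]
tool_rot: [0.999, 0.044, 0.0, 0.0]
contact_force: [-1.1, 0.6, 1.6]
grip_width: 0.217
grasp_force: 59.5
```

Call:
play_rows --commands '[[[0.1, 0, 0, 0.02, 0, 0, 0], [0.1, 0, 0, 0.02, 0, 0, 0]]]'

```text
t: 26.03
tool_pos: [0.5344, -0.1723, 0.0348]
tool_rot: [0.999, 0.044, 0.0, 0.0]
contact_force: [-2.8, 0.2, 5.9]
grip_width: 0.211
grasp_force: 60.2
```

Call:
play_rows --commands '[[[0.3, 0, 0, 0, 0, 0, 0], [0.45, 0, 0, 0, 0, 0, 0], [0.45, 0, 0, 0, 0, 0, 0], [0.45, 0, 0, 0, 0, 0, 0], [0.45, 0, 0, -1, 0, 0, 0], [0.45, 0, 0, -3, 0, 0, 0], [0.45, 0, 0, -6, 0, 0, 0], [0.45, 0, 0, -10, 0, 0, 0], [0.45, 0, 0, -13, 0, 0, 0], [0.45, 0, 0, -13, 0, 0, 0], [0.45, 0, 0, -13, 0, 0, 0]]]'

```text
t: 26.95
tool_pos: [0.5351, -0.1725, 0.1669]
tool_rot: [0.999, 0.044, 0.002, 0.001]
contact_force: [-0.1, 0.3, -0.5]
grip_width: 0.448
grasp_force: 0.0
```

```bash
python3 - <<'E'
from h import *
import cv2
p,d=vision.camera('wrist');cv2.imwrite('pics/w6.png',p)
E
```

```text
(no output)
```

View pics/w6.png

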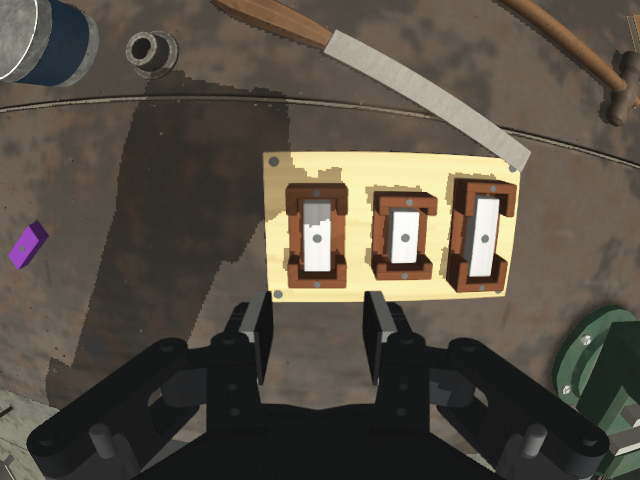

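All three keys lie flat between their end blocks: mid at (317,238), short at (405,238) and long at (485,239). The arm is clear of everything.

```bash
python3 -c "
from cell import env
print(env.sign_off())"
```

```text
the job is handed in; nothing more can be done
None
```

Both keys from the block are lying flat in their matching rows, confirmed in the last wrist picture; the job is handed in at about 27 s, and the only hard contact was a brief 67 N wrist reading while the long key was set on the bench for regrasping.

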